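# Turn the block to the fence and lay the square flush in the corner

### The job

The steel block has just had its end trued and now its plain long side is to be checked: turn it round and lay that plain long side flush along the fence, with the grooved side outward, in the part of the fence next to the end stop. Then slide the square over the board, never lifting it, until its stock lies flush along the fence and its blade flush along the block's free end, and push it on gently until the block's other end sits hard on the end stop and you feel everything press home. Leave it all so, never push harder than about 30 N, and leave the crown rings and the tape roll alone.

Things in the scene. Friction and masses are not known exactly. Their poses are not given: they have to be found in the camera images.
- fixture: Low aluminium L fixed on a plywood board (290 x 480 mm, fixed, top 24 mm above the bench); block and square lie on that board. Origin: inner corner of the L at board top. Fence: bar 20 mm high (bolt heads 23), 26 thick; face: plane x = 0, facing -x (robot side), 340 mm along -y. End stop: bar 20 high, 22 thick; face: plane y = 0, facing -y, 50 mm along -x.
- block: Loose steel-coloured block, 130 long (y) x 56 wide (x) x 45 mm high, 0.5 to 1 kg. Origin: centre of underside. Plain long side at x = +28; the other, x = -28, has a groove (10 high, 7 deep, at 18 to 28 mm height); 3 small top holes lie nearer that side. Starts 1.2 to 1.7 rad counterclockwise of its final yaw, which is the fixture's. Final origin: x = -28, y = -65 mm in the fixture.
- block_plain_face (a point): Centre of the block's plain long side (x = +28 mm), which goes on the fence; 10 mm above the board. Pushed with a finger, the block slides at about 3 to 9 N but can need 15 N to start; the square needs less.
- block_stop_end (a point): Centre of the block's +y end (y = +65 mm), which goes on the end stop; 10 mm above the board. The free end, y = -65 mm, meets the square's blade.
- square: Loose heavy steel try square lying flat, L-shaped, 0.28 to 0.46 kg, centre of mass near x = -37, y = -38 mm. Origin: its outer corner at board level. Dark stock: 110 mm along -y, 22 wide (x 0 to -22), 18 high. Bright blade: reaches 130 mm along -x, 28 wide (y 0 to -28), 10 thick, lying on the board. Final yaw is the fixture's; final origin x = 0, y = -130 mm in the fixture.
- square_stock_end (a point): Far end of the stock's outer edge (x = 0, goes on the fence), 110 mm from the corner, 5 mm above the board.
- square_blade_tip (a point): Tip of the blade's outer edge (y = 0, goes on the block's free end), 130 mm from the corner, 5 mm above the board.
- crown_a: Bystander: black ribbed plastic crown ring, 52 mm across, 30 mm high. Origin: centre of its underside.
- crown_b: Bystander: black ribbed plastic crown ring, 50 mm across, 26 mm high. Origin: centre of its underside.
- tape_roll: Bystander: roll of dark tape lying flat, 62 mm across, 19 mm high. Origin: centre of its underside.

How it is judged (in metres and radians):
On the way, in this order (a step that is already met when the one before it is completed fails the run):
1. the block's plain long side lies flush along the fence (x of block_plain_face in the frame of fixture between -0.002 and 0.002 m and angle between the y axis of block and the y axis of fixture, either way round below 0.018 rad and angle between block's own z axis and vertical below 0.03 rad), for 0.2 s.
2. the square, flush on fence and block end, presses the block against the end stop with over 2 N (all of step 1 and x of square in the frame of fixture between -0.002 and 0.002 m and x of square_stock_end in the frame of fixture between -0.002 and 0.002 m and y of square in the frame of block between -0.067 and -0.063 m and angle between the x axis of square and the x axis of block, either way round below 0.018 rad and y of block_stop_end in the frame of fixture between -0.002 and 0.002 m and contact force between square and block above 2 N and contact force between block and fixture above 1 N), for 0.1 s.
At the end, for the whole second after the job is handed in: The block's plain long side is flush on the fence (2 mm, 1 degree) and its end on the end stop (2 mm); the square lies flat with its stock flush on the fence (2 mm at both ends) and its blade flush on the block's free end (2 mm, 1 degree); both at rest (all of step 1 and x of square in the frame of fixture between -0.002 and 0.002 m and x of square_stock_end in the frame of fixture between -0.002 and 0.002 m and y of square in the frame of block between -0.067 and -0.063 m and angle between the x axis of square and the x axis of block, either way round below 0.018 rad and y of block_stop_end in the frame of fixture between -0.002 and 0.002 m and linear speed of each of block, square below 0.01 m/s and angle between square's own z axis and vertical below 0.03 rad and z of square in the frame of fixture below 0.004 m); the robot touches nothing.
It fails at once if fixture pressed with more than 35 N (contact force between fixture and anything else above 35 N).
It fails at once if square lifted off the board or tipped up (z of square in the frame of fixture above 0.012 m or angle between square's own z axis and vertical above 0.2 rad).
It fails at once if crown_a moved more than 15 mm (distance of crown_a from where it was at the start of the episode above 0.015 m).
It fails at once if crown_b moved more than 15 mm (distance of crown_b from where it was at the start of the episode above 0.015 m).
It fails at once if tape_roll moved more than 15 mm (distance of tape_roll from where it was at the start of the episode above 0.015 m).
It also fails if it takes over 61 s, if anything falls off the work surface, if the arm or the gripper's body presses on something with over 40 N, if the wrist force passes 120 N, or if a joint passes its speed limit or range.

### The arm

A 6-joint arm with a two-finger parallel gripper is mounted at the origin on the work surface; the furniture and walls round the work are solid. World frame = base frame: x ahead of the robot, y to its left, z up, the work surface at z = 0. Lengths are in mm, angles in rad, forces in N, time in s.
With the tool pointing down it reaches from about 300 to 775 mm from the base axis. Payload 14.6 kg.
Tool frame: the origin (TCP) lies midway between the tips of the shut fingers; the grasp point (between the pads) lies behind it (manip.grip_depth is the z of the grasp point in the tool frame, in mm); z points along the fingers, y is the line along which they close (so a half turn about z gives the same grasp; the last joint's range is limited). The gripper opens to 94 mm and grips with 3 to 60 N. Pads are 16 mm wide; open, the fingers measure 119 mm over their backs; the gripper's body (75 mm by 177 mm) begins 78 mm behind the grasp point.
Start: joints at [1.231, 0.3, 1.521, -0, 1.321, -0.067], TCP at [148.184, 529.652, 205.446] pointing down, gripper open.
Joint ranges: [-3.03, 3.03], [-0.79, 2.21], [0.23, 2.52], [-1.04, 4.18], [0, 3.07], [-2.55, 2.55]. Speed limits (rad/s): [2.22, 2.22, 2.57, 3.14, 3.14, 3.14].

### API

Orientations are given as [roll, pitch, yaw] about the fixed x, y, z axes, in that order (R = Rz(yaw) Ry(pitch) Rx(roll)).
In Python, from cell import manip, imaging, sign_off, read_state gives the robot as it stands (manip), with the cameras (imaging), the job as plain functions and the readings as plain functions.
- The arm moves only by the shell command python3 nudge.py [OPENING] [FORCE], which reads ROWS from standard input. ROWS is a JSON list of rows, 1 to 5 of them, each an object with the fields x, y, z (the shift in mm), drx, dry, drz (a rotation vector in rad); a field left out counts as zero; each row is the pose to reach, as a shift and turn from the pose commanded when the command began, along the tool's axes at that moment; what a row does not reach only later rows make up. A row lasts 1/10 s, in which the tool goes at most 50 mm and 0.15 rad, less where a joint would pass 70% of its speed; a pose out of reach is approached as far as the arm can. OPENING is the finger opening in mm, set as the command begins (- or left out keeps the last). The fingers move at their own pace and stop on an object; FORCE is the grip in N (left out, the last holds). Time passes only in rows, so rows that do not move let the fingers close. It prints the time, the measured TCP pose, the force, the opening and the grip force at its end. Input that does not fit is refused with a message, and nothing moves.
- read_state(): the state, without advancing time (a new reading comes with each control period).
- imaging.camera(name): name is "side" or "top" or "wrist"; returns (picture, depth): 480x640x3 uint8, red, green, blue; 480x640 float32, mm along the optical axis (not along the pixel's ray), 0 where there is no reading.
- imaging.camera_info(name): a dict with "K" (3x3 intrinsics, pixels), "rvec" (rotation vector, rad) and "tvec" (3), from world to camera coordinates, as OpenCV has them; the wrist camera has in their place "mount" (4x4, takes a point from camera to tool coordinates, whose origin is the TCP and whose axes are the flange's). Camera axes: x right, y down, z forward; pixel columns grow to the right and rows downward; lengths in mm; the calibration is good to about 2 mm. A picture is of the moment at which its call begins: read the wrist's pose just before it. camera_info takes no time and is no camera call.
- sign_off(): hands the job in; it is judged then, once.
The state is a dict: "clock": time; "joints": joint angles; "qd": joint speeds; "effort": joint torques, N m; "eef_pos": TCP position; "eef_rot": TCP orientation; "wrist_force": force on the tool from outside, world axes, zero at the start; "moment": the same for the moment, N m; "finger_gap": finger opening in mm; "finger_force": force on a finger pad.
Only numpy, scipy, OpenCV 4.12 (cv2) and the standard library are available. Lean on these libraries where they do the work, as an engineer would, in place of code of your own. Each camera call takes 0.05 s, during which the arm holds its last target. There are 200 camera calls.

## Working session

There is one attempt and no reset: what is moved stays moved. The work goes in short steps, Python scripts to look and compute and a shell command to move; the robot and the scene stay as the last step left them, time stands still between calls to the robot, and variables do not carry over. Pictures are saved under pics/ and viewed, at most 10 in all, crops included, and the job is handed in when it is done.

```bash
ls; mkdir -p pics
python3 - <<'E'
from cell import manip, imaging, sign_off, read_state
import cv2,numpy as np
print(read_state()); print(manip.grip_depth)
for n in("top","side"):
    p,d=imaging.camera(n); cv2.imwrite(f"pics/{n}0.png",p[:,:,::-1]); np.save(f"pics/{n}0.npy",d)
    i=imaging.camera_info(n); print(n,i)
print(imaging.camera_info("wrist"))
E
```

```text
cell.py
nudge.py
pics
{'clock': 0.0, 'joints': array([ 1.23139343e+00,  3.00458602e-01,  1.52159163e+00, -2.13582388e-05,
        1.32067880e+00, -6.65865826e-02]), 'qd': array([ 0.00115917,  0.00151932, -0.00052617, -0.00022082, -0.00076854,
       -0.00022587]), 'effort': array([-1.18031963e-03, -5.31807232e+01, -3.52739275e+01,  7.07697007e-02,
        2.44154624e-02, -1.25396450e-04]), 'eef_pos': array([148.10824533, 529.41076598, 204.88872049]), 'eef_rot': array([-3.14045742e+00, -5.49695897e-05,  2.86878161e+00]), 'wrist_force': array([-0.08017597,  0.58039432, -0.17228116]), 'moment': array([-0.02294213, -0.01187925,  0.0335378 ]), 'finger_force': 0.0, 'finger_gap': 94.24604692964134}
-18.8
top {'K': array([[467.90766957,   0.        , 312.16029273],
       [  0.        , 467.90766957, 241.27480774],
       [  0.        ,   0.        ,   1.        ]]), 'rvec': array([ 2.14598869, -2.11869119,  0.14212013]), 'tvec': array([-135.16894599,  484.84052836,  956.6309335 ])}
side {'K': array([[448.29371476,   0.        , 320.12860175],
       [  0.        , 448.29371476, 239.1309713 ],
       [  0.        ,   0.        ,   1.        ]]), 'rvec': array([-0.03286688, -2.64379323,  1.67301413]), 'tvec': array([491.93561336, 107.9237065 , 904.30891459])}
{'K': array([[333.78944764,   0.        , 319.79342934],
       [  0.        , 333.78944764, 239.48207143],
       [  0.        ,   0.        ,   1.        ]]), 'mount': array([[-3.68141399e-04, -9.72952841e-01, -2.31003536e-01,
         6.82886410e+01],
       [ 9.99999900e-01, -4.16593844e-04,  1.60970704e-04,
         5.76288408e-01],
       [-2.52851555e-04, -2.31003453e-01,  9.72952897e-01,
        -1.78869863e+02],
       [ 0.00000000e+00,  0.00000000e+00,  0.00000000e+00,
         1.00000000e+00]])}
```

View pics/top0.png

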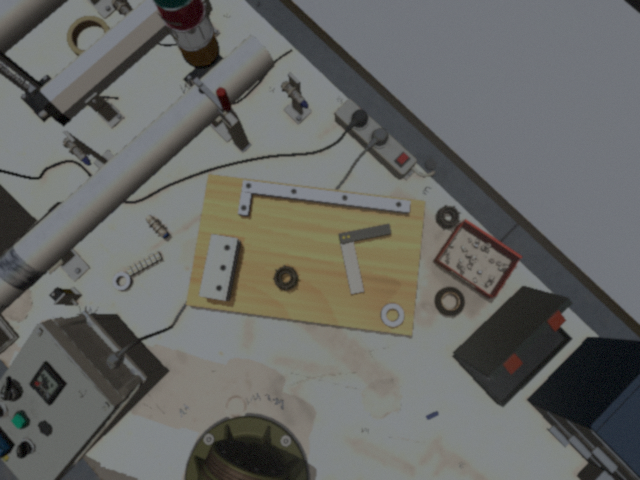

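```bash
cat > h.py <<'E'
import cv2,numpy as np
from cell import manip, imaging, sign_off, read_state
def cam(n):
    i=imaging.camera_info(n); return i["K"],cv2.Rodrigues(i["rvec"])[0],i["tvec"]
def px2w(n,uv,z):
    K,R,t=cam(n); uv=np.atleast_2d(uv).astype(float)
    r=(R.T@np.linalg.inv(K)@np.c_[uv,np.ones(len(uv))].T).T; c=-R.T@t
    return c+r*((z-c[2])/r[:,2])[:,None]
def w2px(n,p):
    K,R,t=cam(n); q=(K@(R@np.atleast_2d(p).T+t[:,None])).T; return q[:,:2]/q[:,2:]
E
python3 - <<'E'
from h import *
c=cv2.imread("pics/top0.png")[165:345,180:480]
c=cv2.resize(c,None,fx=2.6666,fy=2.6666,interpolation=cv2.INTER_CUBIC); cv2.imwrite("pics/crop0.png",c)
print(px2w("top",[(190,305),(207,175),(425,200),(412,335),(245,455),(286,278),(447,217),(449,301)],24).round())
print(w2px("top",[[0,0,0],[148,529,200],[500,0,24]]))
E
```

```text
[[ 349.  128.   24.]
 [ 634.  105.   24.]
 [ 582. -372.   24.]
 [ 294. -339.   24.]
 [  52.    0.   24.]
 [ 409.  -74.   24.]
 [ 545. -418.   24.]
 [ 365. -417.   24.]]
[[246.04640879 478.42018303]
 [-80.7801424  419.59751041]
 [252.58326043 235.2815617 ]]
```

View pics/crop0.png

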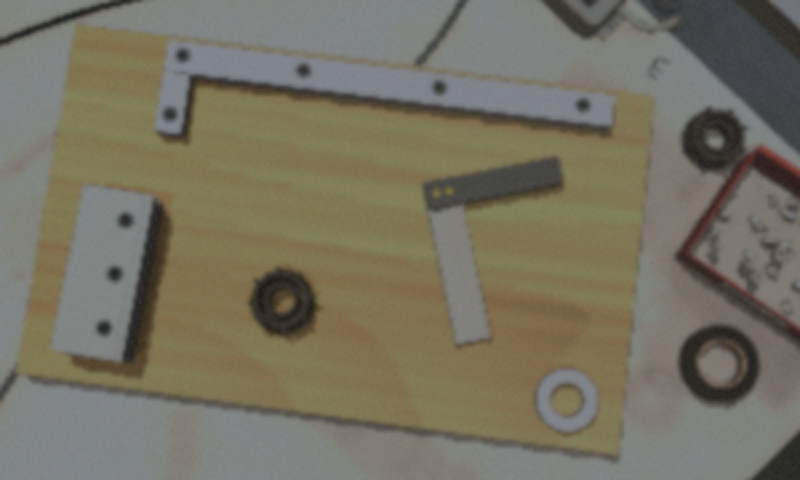

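View pics/side0.png

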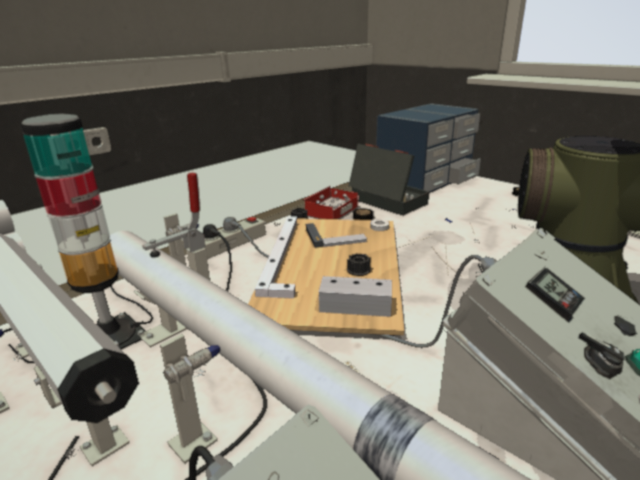

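Run:
```python
from h import *
def cloud(n):
    d=np.load(f"pics/{n}0.npy"); K,R,t=cam(n); v,u=np.nonzero(d>0); z=d[v,u]
    return ((R.T@((np.linalg.inv(K)@np.c_[u,v,np.ones(len(u))].T)*z-t[:,None])).T),u,v
for n in("top","side"):
    P,u,v=cloud(n); r=np.hypot(P[:,0],P[:,1]); a=np.degrees(np.arctan2(P[:,1],P[:,0]))
    print(n)
    for lo in range(-20,80,10):
        print(lo,[int(np.percentile(P[m,2],99.8)) if (m:=(a>=lo)&(a<lo+10)&(r>=R0)&(r<R0+100)).sum()>5 else None for R0 in range(200,800,100)])
P,u,v=cloud("top")
b=(P[:,0]>300)&(P[:,0]<640)&(P[:,1]>-390)&(P[:,1]<140)
h,e=np.histogram(P[b,2],bins=np.arange(-5,90,3)); print(list(zip(e.astype(int),h)))
# block top mask
def rect(m,name):
    k=np.zeros((480,640),np.uint8); k[v[m],u[m]]=255
    n,l,s,c=cv2.connectedComponentsWithStats(k)
    for i in range(1,n):
        if s[i,4]>40:
            pts=P[m][[l[a,b]==i for a,b in zip(v[m],u[m])]]
            q=cv2.minAreaRect(pts[:,:2].astype(np.float32)); print(name,s[i],pts.mean(0).round(1),np.round(q[0],1),np.round(q[1],1),round(q[2],1))
rect(b&(P[:,2]>60)&(P[:,2]<80),"block"); rect(b&(P[:,2]>38)&(P[:,2]<55),"mid"); rect(b&(P[:,2]>30)&(P[:,2]<38),"low")
```

```text
top
-20 [3, 54, 54, 46, 48, 72]
-10 [3, 54, 55, 47, 47, 154]
0 [4, 71, 72, 49, 274, 276]
10 [3, 70, 72, 27, 153, 154]
20 [3, 77, 15, 138, 153, 171]
30 [163, 197, 15, 150, 153, 127]
40 [234, 232, 233, 152, 154, 118]
50 [226, 224, 217, 145, 11, 17]
60 [197, 197, 200, 40, 22, None]
70 [171, 168, 164, None, None, None]
side
-20 [0, 53, 53, 44, 46, 70]
-10 [0, 53, 53, 46, 46, 153]
0 [0, 69, 70, 61, 275, 275]
10 [0, 69, 69, 25, 152, 151]
20 [0, 42, 14, 13, 151, 170]
30 [None, 196, 11, 149, 151, 170]
40 [233, 231, 232, 151, 152, 234]
50 [227, 225, 218, 149, 152, 202]
60 [197, 198, 198, None, None, None]
70 [172, 169, 68, None, None, None]
[(np.int64(-5), np.int64(2397)), (np.int64(-2), np.int64(3761)), (np.int64(1), np.int64(710)), (np.int64(4), np.int64(48)), (np.int64(7), np.int64(38)), (np.int64(10), np.int64(19)), (np.int64(13), np.int64(18)), (np.int64(16), np.int64(276)), (np.int64(19), np.int64(5863)), (np.int64(22), np.int64(13724)), (np.int64(25), np.int64(3554)), (np.int64(28), np.int64(293)), (np.int64(31), np.int64(511)), (np.int64(34), np.int64(447)), (np.int64(37), np.int64(50
[... 442 characters left out ...]
82), np.int64(0)), (np.int64(85), np.int64(0))]
block [ 199  234   40   67 1765] [426.2  60.9  68. ] [426.9  61.3] [ 56.9 130.1] 81.3
mid [ 238  180  173   36 2302] [ 581.6 -139.1   43.2] [ 559.6 -152.9] [361.8  76.7] 83.3
mid [339 224  53  20 517] [ 504.2 -240.2   41.5] [ 504.2 -240.1] [ 22.1 109.5] 11.9
mid [227 259  10  42  69] [401.8  38.   42.8] [403.2  37.9] [ 3.1 87.1] 81.2
mid [273 265  25  25 173] [408.8 -74.9  50.1] [408.8 -74.3] [47.4 46.6] 76.3
mid [279 271  13  13  68] [408.7 -74.6  48.1] [409.1 -74. ] [25.  25.1] 0.6
low [341 240  23  54 664] [ 432.4 -213.8   33.4] [ 433.5 -213.6] [110.1  31.6] 9.7
low [381 304  24  23 209] [ 334.5 -296.1   36.3] [ 334.5 -297. ] [44.9 47.8] 1.0
```

Run:
```python
from h import *
d=np.load("pics/top0.npy"); K,R,t=cam("top"); v,u=np.nonzero(d>0); z=d[v,u]
P=(R.T@((np.linalg.inv(K)@np.c_[u,v,np.ones(len(u))].T)*z-t[:,None])).T
m=(P[:,0]>500)&(P[:,0]<660)&(P[:,1]>-360)&(P[:,1]<100)&(P[:,2]>38)&(P[:,2]<52)
m&=~((P[:,0]<540)&(P[:,1]<0))
Q=P[m][:,:2]
yw=-0.11
for _ in range(3):
    c,s=np.cos(yw),np.sin(yw); F=Q@np.array([[c,-s],[s,c]])  # fixture-aligned coords (x along, y along)
    yb=np.arange(F[:,1].min()+10,F[:,1].max()-45,4); lo=np.array([F[(abs(F[:,1]-y)<2),0].min() for y in yb]); hi=np.array([F[(abs(F[:,1]-y)<2),0].max() for y in yb])
    k=np.polyfit(yb,(lo+hi)/2,1)[0]; yw-=k; print(yw,np.median(lo),np.median(hi),k)
xf=np.median(hi+lo)/2-13; st=F[F[:,0]<xf-12]; print("stop y",st[:,1].min(),st[:,1].max(),"x min",st[:,0].min(),"fence y",F[:,1].min(),F[:,1].max())
yf=(st[:,1].min()+st[:,1].max())/2-11
c,s=np.cos(yw),np.sin(yw); print("corner",c*xf-s*yf,s*xf+c*yf)
for X in range(560,820,40):
    print(X,[int(P[k,2].max()) if (k:=(abs(P[:,0]-X)<20)&(abs(P[:,1]-Y)<20)).any() else None for Y in range(-100,260,40)])
```

```text
-0.014565303879728292 584.7695747830683 610.10736142187 -0.09543469612027171
-0.028436112455274068 571.1819101762105 601.3240387904331 0.013870808575545778
-0.0282572287591923 573.4910562441364 603.0268791814336 -0.00017888369608176798
stop y -318.1854024081963 45.81930288555614 x min 539.9293752366461 fence y -323.4249707242 45.81930288555614
corner 573.1488357099586 -163.44173972641764
560 [47, 30, 30, 50, 28, 28, 3, 3, 139]
600 [50, 47, 47, 49, 27, 28, 4, 142, 153]
640 [4, 19, 24, 25, 27, 31, 141, 152, 155]
680 [9, 8, 9, 276, 9, 144, 154, 154, 152]
720 [3, 3, 4, 278, 183, 152, 155, 152, None]
760 [132, 130, 3, 139, 179, 184, 151, None, 2]
800 [157, 153, 142, 154, 154, 177, 132, 1, 3]
```

Run:
```python
from h import *
c=px2w("top",np.array([(190,76),(612,130),(190,76),(180,136)])/2.66666+[180,165],44); print(c.round(1)); e=c[0]-c[1]; print("yaw",np.arctan2(-e[0],e[1]))
for n in("top","side"):
    d=np.load(f"pics/{n}0.npy"); K,R,t=cam(n); v,u=np.nonzero(d>0); z=d[v,u]
    P=(R.T@((np.linalg.inv(K)@np.c_[u,v,np.ones(len(u))].T)*z-t[:,None])).T
    for zl in range(100,290,25):
        k=(P[:,2]>zl)&(P[:,2]<zl+25)&(P[:,0]>540)&(P[:,0]<780)&(P[:,1]>-120)&(P[:,1]<90); 
        if k.sum()>3: print(n,zl,k.sum(),np.percentile(P[k],[1,50,99],axis=0)[:,:2].round().tolist())
d=np.load("pics/top0.npy"); K,R,t=cam("top"); v,u=np.nonzero(d>0); z=d[v,u]
P=(R.T@((np.linalg.inv(K)@np.c_[u,v,np.ones(len(u))].T)*z-t[:,None])).T
m=(P[:,2]>40)&(P[:,2]<48); k=np.zeros((480,640),np.uint8);k[v[m],u[m]]=1
n,l,s,_=cv2.connectedComponentsWithStats(k); i=l[190,300]; print(i,s[i])
Q=P[(l[v,u]==i)][:,:2]; yw=-.11
for _ in range(6):
    cc,ss=np.cos(yw),np.sin(yw); F=Q@np.array([[cc,-ss],[ss,cc]]); f=F[F[:,0]>np.median(F[:,0])-18]
    f=f[f[:,1]<F[:,1].max()-40]; yb=np.arange(f[:,1].min()+8,f[:,1].max()-8,5)
    M=np.array([np.percentile(f[abs(f[:,1]-y)<4,0],[3,97]) for y in yb]); a=np.polyfit(yb,M[:,0],1)[0];b=np.polyfit(yb,M[:,1],1)[0]; yw-=(a+b)/2
print(yw,a,b,np.median(M,0),F[:,1].min(),F[:,1].max())
```

```text
[[ 587.4    2.9   44. ]
 [ 546.5 -334.1   44. ]
 [ 587.4    2.9   44. ]
 [ 538.1    9.2   44. ]]
yaw -0.12075008134031255
top 100 365 [[698.0, -117.0], [737.0, 32.0], [779.0, 89.0]]
top 125 617 [[699.0, -108.0], [742.0, 44.0], [780.0, 89.0]]
top 150 139 [[698.0, 17.0], [729.0, 53.0], [780.0, 89.0]]
top 175 197 [[705.0, 24.0], [745.0, 66.0], [773.0, 90.0]]
top 200 35 [[698.0, 18.0], [700.0, 24.0], [707.0, 34.0]]
top 225 62 [[697.0, 17.0], [699.0, 23.0], [706.0, 34.0]]
top 250 103 [[696.0, 16.0], [700.0, 23.0], [712.0, 33.0]]
top 275 35 [[697.0, 18.0], [705.0, 26.0], [712.0, 32.0]]
side 100 251 [[697.0, -110.0], [711.0, 46.0], [779.0, 56.0]]
side 125 341 [[697.0, -97.0], [715.0, 46.0], [779.0, 88.0]]
side 150 322 [[698.0, 34.0], [716.0, 51.0], [761.0, 88.0]]
side 175 303 [[703.0, 29.0], [721.0, 47.0], [765.0, 89.0]]
side 200 124 [[698.0, 28.0], [705.0, 36.0], [715.0, 40.0]]
side 225 149 [[696.0, 27.0], [703.0, 36.0], [714.0, 39.0]]
side 250 162 [[696.0, 25.0], [703.0, 35.0], [713.0, 38.0]]
side 275 13 [[697.0, 27.0], [704.0, 31.0], [709.0, 34.0]]
91 [ 238  180  173   36 2170]
-0.11719518804183898 0.0003600918192383981 -0.00036009181923756114 [586.00617236 610.24744392] -267.28286449014905 94.51674133643786
```

```bash
cat > go.py <<'E'
# python3 go.py x y z dir : tool-axis shift from the measured pose; dir = world angle of tool y
import sys,numpy as np
from cell import manip, imaging, sign_off, read_state
s=read_state(); p=s["eef_pos"]; R,P,Y=s["eef_rot"]
x,y,z,d=map(float,sys.argv[1:5]); D=np.array([x,y,z])-p
from scipy.spatial.transform import Rotation as Ro
A=Ro.from_euler("xyz",[R,P,Y]); B=Ro.from_euler("xyz",[np.pi,0,d+np.pi/2])
print("pos",p.round(1),"dir",round((Y-np.pi/2+np.pi)%(2*np.pi)-np.pi,4),"F",s["wrist_force"].round(1),"shift",A.inv().apply(D).round(1),"rot",(A.inv()*B).as_rotvec().round(4))
E
echo '[{"z":-50}, {"z":-100}, {"z":-100}]' | python3 nudge.py 94
python3 go.py 427 61 160 1.419
echo '[{"x":-36, "y":-34, "drz":-0.02}, {"x":-72, "y":-69, "drz":-0.04}, {"x":-108, "y":-103, "drz":-0.06}, {"x":-144, "y":-137, "drz":-0.08}, {"x":-180, "y":-171, "drz":-0.12}]' | python3 nudge.py|grep pos
echo '[{"x":-30, "y":-38}, {"x":-60, "y":-77}, {"x":-90, "y":-115}, {"x":-120, "y":-140, "z":20}, {"x":-140, "y":-160, "z":60}]' | python3 nudge.py|grep pos
python3 go.py 427 61 110 1.419
```

```text
eef_pos: [275.8, 314.6, 305.1]
eef_pos: [391.4, 135.2, 246.3]
pos [391.4 135.2 246.3] dir 1.4163 F [1.6 1.2 0. ] shift [-46.  -68.1 136.4] rot [ 0.0017  0.0043 -0.0027]
```

```bash
echo '[{"x":-14, "y":-20, "z":35}, {"x":-25, "y":-39, "z":80}, {"x":-25, "y":-39, "z":100}, {"x":-25, "y":-39, "z":100}]' | python3 nudge.py|grep pos
python3 go.py 427 61 49.5 1.419
```

```text
eef_pos: [406.8, 94.0, 142.9]
pos [406.8  94.  142.9] dir 1.4168 F [-0.1  0.8  1.2] shift [-25.5 -29.4  93.3] rot [-0.0016 -0.0053 -0.0022]
```

```bash
echo '[{"x":-25, "y":-29, "z":30, "drz":-0.002}, {"x":-25, "y":-29, "z":65, "drz":-0.002}, {"x":-25, "y":-29, "z":65, "drz":-0.002}, {"x":-25, "y":-29, "z":65, "drz":-0.002}]' | python3 nudge.py|grep pos
python3 go.py 427 61 49.5 1.419
python3 - <<'E'
from h import *
p,d=imaging.camera("wrist"); cv2.imwrite("pics/w1.png",p[:,:,::-1])
E
```

```text
eef_pos: [428.9, 62.7, 81.9]
pos [428.9  62.7  81.9] dir 1.4205 F [ 0.4 -0.2  1. ] shift [ 1.6 -2.  32.4] rot [0.0002 0.0003 0.0015]
```

View pics/w1.png

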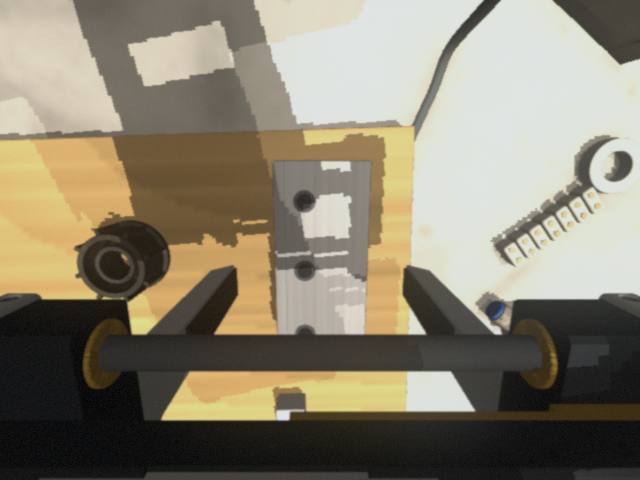

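```bash
echo '[{"x":1, "y":-2, "z":16}, {"x":1, "y":-2, "z":32}, {"x":1, "y":-2, "z":32}, {"x":1, "y":-2, "z":32}]' | python3 nudge.py|grep -E "pos|force"
echo '[{}, {}, {}, {}, {}]' | python3 nudge.py 40 45
python3 go.py 427 61 49.5 1.419
```

```text
eef_pos: [428.0, 60.8, 50.1]
wrist_force: [-0.5, -0.0, 0.3]
finger_force: 0.0
clock: 3.15
eef_pos: [427.4, 60.7, 48.6]
eef_rot: [3.141, 0.0, 2.99]
wrist_force: [1.2, 5.8, 0.8]
finger_gap: 57.2
finger_force: 3.0
pos [427.4  60.7  48.6] dir 1.4197 F [1.2 5.8 0.8] shift [ 0.4  0.2 -0.9] rot [0.0008 0.0003 0.0007]
```

```bash
echo '[{}, {}, {}, {"z":-20}, {"z":-45}]' | python3 nudge.py
echo '[{}, {}]' | python3 nudge.py
python3 go.py 538 -65.7 95 -0.118
```

```text
clock: 3.65
eef_pos: [425.7, 60.1, 92.4]
eef_rot: [-3.14, -0.005, 2.991]
wrist_force: [0.6, -0.1, -8.7]
finger_gap: 55.6
finger_force: 45.0
clock: 3.85
eef_pos: [426.7, 60.3, 92.4]
eef_rot: [-3.141, -0.001, 2.991]
wrist_force: [-0.6, 0.4, -9.8]
finger_gap: 55.5
finger_force: 45.0
pos [426.7  60.3  92.4] dir 1.42 F [-0.6  0.4 -9.8] shift [-129.  -107.8   -2.6] rot [-1.000e-03 -5.000e-04  1.538e+00]
```

```bash
echo '[{"x":-12, "y":-10, "drz":0.14}, {"x":-24, "y":-20, "drz":0.28}, {"x":-36, "y":-30, "drz":0.42}, {"x":-48, "y":-40, "drz":0.56}, {"x":-60, "y":-50, "drz":0.7}]' | python3 nudge.py|grep pos
echo '[{"drz":0.14}, {"drz":0.28}, {"drz":0.42}, {"drz":0.56}, {"drz":0.7}]' | python3 nudge.py|grep pos
echo '[{"drz":0.13}, {"drz":0.13}, {"drz":0.13}]' | python3 nudge.py
python3 go.py 539 -66 60 -0.118
```

```text
eef_pos: [478.4, 1.4, 91.3]
eef_pos: [478.0, 1.9, 91.3]
clock: 5.15
eef_pos: [478.4, 1.9, 92.1]
eef_rot: [-3.139, 0.0, 1.465]
wrist_force: [-0.5, -0.2, -9.3]
finger_gap: 55.7
finger_force: 45.0
pos [478.4   1.9  92.1] dir -0.1061 F [-0.5 -0.2 -9.3] shift [-61.1  67.5  32. ] rot [-0.0022  0.0001  0.0119]
```

```bash
echo '[{"x":-30, "y":34, "drz":0.012}, {"x":-61, "y":67, "drz":0.012}, {"x":-61, "y":67, "z":20, "drz":0.012}, {"x":-61, "y":67, "z":32, "drz":0.012}, {"x":-61, "y":67, "z":32, "drz":0.012}]' | python3 nudge.py|grep pos
echo '[{}, {}]' | python3 nudge.py
python3 go.py 544 -66.6 50 -0.118
```

```text
eef_pos: [537.2, -65.4, 59.0]
clock: 5.85
eef_pos: [539.2, -65.6, 62.3]
eef_rot: [3.14, 0.0, 1.45]
wrist_force: [-0.5, -0.1, -9.3]
finger_gap: 55.5
finger_force: 45.0
pos [539.2 -65.6  62.3] dir -0.1206 F [-0.5 -0.1 -9.3] shift [-0.4  4.9 12.3] rot [ 0.0012  0.0001 -0.0026]
```

```bash
echo '[{"y":5, "z":5, "drz":-0.002}, {"y":5, "z":10, "drz":-0.002}, {"y":5, "z":12, "drz":-0.002}, {"y":5, "z":12, "drz":-0.002}]' | python3 nudge.py
python3 - <<'E'
from h import *
s=read_state();p,d=imaging.camera("wrist"); cv2.imwrite("pics/w2.png",p[:,:,::-1])
E
```

```text
clock: 6.25
eef_pos: [543.7, -66.6, 49.1]
eef_rot: [-3.141, -0.0, 1.451]
wrist_force: [-0.2, -0.3, -9.0]
finger_gap: 55.5
finger_force: 45.0
```

View pics/w2.png

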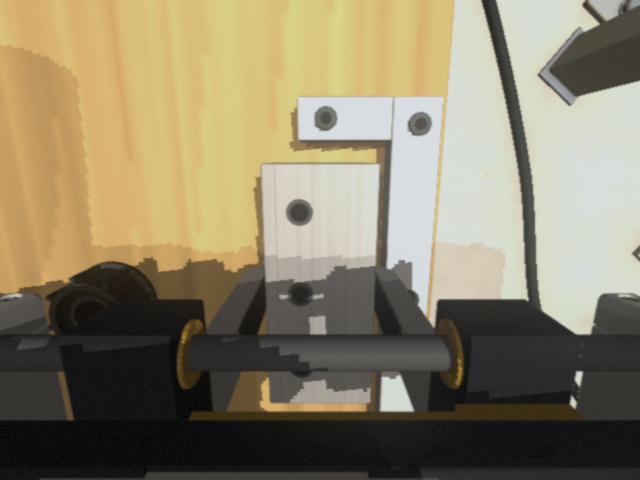

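```bash
echo '[{"z":1}, {"z":1}]' | python3 nudge.py|grep -E "pos|wrist"
echo '[{"z":0.7}, {"z":0.7}]' | python3 nudge.py|grep -E "pos|wrist"
```

```text
eef_pos: [544.0, -66.7, 48.7]
wrist_force: [-1.5, 0.7, -6.1]
eef_pos: [544.0, -66.7, 48.7]
wrist_force: [-6.1, 0.8, 3.1]
```

```bash
echo '[{"y":2, "z":-0.7}, {"y":4, "z":-0.7}, {"y":5, "z":-0.7}, {"y":5, "z":-0.7}]' | python3 nudge.py|grep -E "pos|wrist"
echo '[{"y":1}, {"y":1}]' | python3 nudge.py|grep -E "pos|wrist"
echo '[{"y":1}, {"y":1}]' | python3 nudge.py|grep -E "pos|wrist"
```

```text
eef_pos: [548.9, -67.3, 48.7]
wrist_force: [-3.4, 0.8, -0.4]
eef_pos: [549.9, -67.4, 48.7]
wrist_force: [-4.6, 0.8, -0.2]
eef_pos: [550.9, -67.5, 48.7]
wrist_force: [-4.7, -0.3, 1.0]
```

```bash
echo '[{"y":0.7}, {"y":0.7}]' | python3 nudge.py|grep -E "pos|wrist"
echo '[{"y":0.7}, {"y":0.7}]' | python3 nudge.py|grep -E "pos|wrist"
```

```text
eef_pos: [551.5, -67.6, 48.7]
wrist_force: [-5.5, -0.1, 1.1]
eef_pos: [552.2, -67.7, 48.7]
wrist_force: [-5.1, 0.8, 0.4]
```

```bash
echo '[{"y":0.6}, {"y":0.6}]' | python3 nudge.py|grep -E "pos|wrist"
echo '[{"y":0.6}, {"y":0.6}]' | python3 nudge.py|grep -E "pos|wrist"
echo '[{"y":0.4}, {"y":0.4}]' | python3 nudge.py|grep -E "pos|wrist"
```

```text
eef_pos: [552.8, -67.7, 48.7]
wrist_force: [-6.4, 1.4, 0.5]
eef_pos: [553.4, -67.8, 48.7]
wrist_force: [-5.5, 0.2, 0.1]
eef_pos: [553.7, -67.8, 48.7]
wrist_force: [-6.4, 0.4, 0.0]
```

```bash
echo '[{"y":0.5}, {"y":0.5}]' | python3 nudge.py|grep -E "pos|wrist"
echo '[{"y":0.5}, {"y":0.5}]' | python3 nudge.py|grep -E "pos|wrist"
python3 - <<'E'
from h import *
s=read_state();p,d=imaging.camera("wrist"); cv2.imwrite("pics/w3.png",cv2.resize(p[80:310,230:470,::-1],None,fx=2.5,fy=2.5))
print(s["moment"])
E
```

```text
eef_pos: [553.8, -67.9, 48.7]
wrist_force: [-10.6, 1.3, 4.6]
eef_pos: [553.9, -67.9, 48.7]
wrist_force: [-14.3, 0.6, 7.1]
[0.14117098 2.57606485 0.26355726]
```

View pics/w3.png

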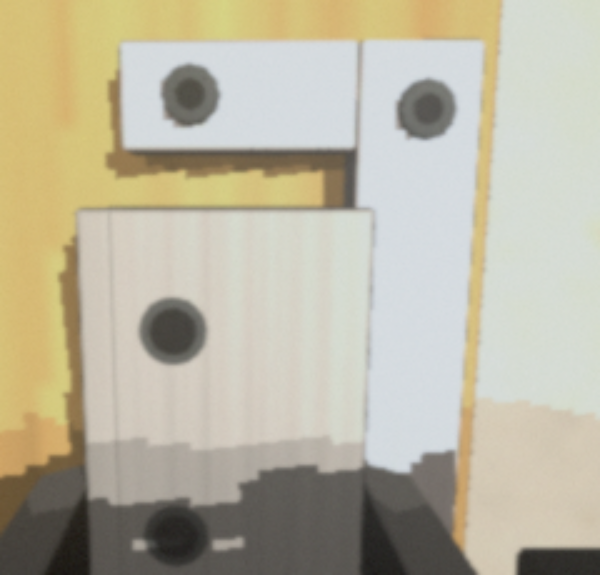

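```bash
echo '[{"y":-0.8, "z":-0.5}, {"y":-0.8, "z":-0.5}]' | python3 nudge.py|grep -E "pos|wrist"
echo '[{}, {}, {}, {}]' | python3 nudge.py 80
echo '[{"z":-25}, {"z":-65}, {"y":-40, "z":-65}, {"y":-75, "z":-65}, {"y":-75, "z":-65}]' | python3 nudge.py 0
python3 go.py 486 -60 28 -0.118
```

```text
eef_pos: [553.8, -67.9, 48.7]
wrist_force: [-5.0, 0.1, -5.7]
clock: 9.55
eef_pos: [554.4, -67.9, 49.3]
eef_rot: [3.141, 0.0, 1.451]
wrist_force: [-0.2, -0.3, -0.1]
finger_gap: 79.5
finger_force: 0.0
clock: 10.05
eef_pos: [476.9, -58.4, 114.1]
eef_rot: [-3.141, -0.0, 1.451]
wrist_force: [0.2, 0.4, 0.6]
finger_gap: 43.4
finger_force: 0.0
pos [476.9 -58.4 114.1] dir -0.12 F [0.2 0.4 0.6] shift [-0.5  9.3 86.1] rot [-0.0007 -0.     -0.002 ]
```

```bash
echo '[{"x":2, "y":16, "z":30}, {"x":2, "y":16, "z":60}, {"x":2, "y":16, "z":84}, {"x":2, "y":16, "z":84}, {"x":2, "y":16, "z":84}]' | python3 nudge.py
python3 go.py 512 -62.9 30 -0.118
```

```text
clock: 10.55
eef_pos: [496.3, -58.9, 30.6]
eef_rot: [3.141, 0.0, 1.451]
wrist_force: [0.5, 0.5, -0.0]
finger_gap: 3.3
finger_force: 0.0
pos [496.3 -58.9  30.6] dir -0.12 F [ 0.5  0.5 -0. ] shift [-2.1 16.   0.6] rot [ 0.0003  0.     -0.002 ]
```

```bash
echo '[{"x":-2, "y":5}, {"x":-2, "y":10}, {"x":-2, "y":14}, {"x":-2, "y":14}]' | python3 nudge.py 0|grep -E "pos|wrist|gap"
echo '[{"y":1}, {"y":1}]' | python3 nudge.py|grep -E "pos|wrist"
echo '[{"y":1}, {"y":1}]' | python3 nudge.py|grep -E "pos|wrist"
python3 go.py 512 -62.9 30 -0.118
```

```text
eef_pos: [510.1, -62.6, 30.4]
wrist_force: [0.9, -0.4, 0.7]
finger_gap: 0.6
eef_pos: [510.4, -62.6, 30.0]
wrist_force: [-0.1, -0.4, 0.2]
eef_pos: [511.4, -62.7, 30.0]
wrist_force: [0.7, -0.1, 0.4]
pos [511.4 -62.7  30. ] dir -0.12 F [ 0.7 -0.1  0.4] shift [-0.1  0.6 -0. ] rot [ 0.     0.    -0.002]
```

```bash
echo '[{"y":1}, {"y":1}]' | python3 nudge.py|grep -E "pos|wrist"
echo '[{"y":1}, {"y":1}]' | python3 nudge.py|grep -E "pos|wrist"
echo '[{"y":1}, {"y":1}]' | python3 nudge.py|grep -E "pos|wrist"
```

```text
eef_pos: [512.4, -62.9, 29.9]
wrist_force: [0.1, 0.4, 0.3]
eef_pos: [513.4, -63.0, 29.9]
wrist_force: [0.0, -0.5, -1.2]
eef_pos: [513.5, -63.0, 29.9]
wrist_force: [-8.8, 0.8, 6.6]
```

```bash
echo '[{"y":0.6}, {"y":0.6}]' | python3 nudge.py|grep -E "pos|wrist"
echo '[{"y":0.5}, {"y":0.5}]' | python3 nudge.py|grep -E "pos|wrist"
echo '[{"y":0.4}, {"y":0.4}]' | python3 nudge.py|grep -E "pos|wrist"
```

```text
eef_pos: [513.4, -62.9, 29.9]
wrist_force: [-14.7, 1.7, 11.1]
eef_pos: [513.5, -63.0, 29.9]
wrist_force: [-17.8, 0.6, 13.1]
eef_pos: [513.5, -63.0, 29.9]
wrist_force: [-21.3, 1.3, 16.2]
```

```bash
echo '[{"y":-5}, {"y":-18}, {"y":-18, "z":-40}, {"y":-18, "z":-90}]' | python3 nudge.py|grep -E "pos"
echo '[{"x":25, "z":-40}, {"x":50, "z":-80}, {"x":80, "z":-100}, {"x":90, "z":-100}, {"x":90, "z":-100}]' | python3 nudge.py|grep -E "pos"
echo '[{}, {}]' | python3 nudge.py|grep -E "pos"
python3 - <<'E'
from h import *
from scipy.spatial.transform import Rotation as Ro
s=read_state();p,d=imaging.camera("wrist"); cv2.imwrite("pics/w4.png",p[:,:,::-1])
i=imaging.camera_info("wrist"); T=np.eye(4);T[:3,:3]=Ro.from_euler("xyz",s["eef_rot"]).as_matrix();T[:3,3]=s["eef_pos"]
T=T@i["mount"]; np.savez("pics/w4.npz",d=d,T=T,K=i["K"])
E
```

```text
eef_pos: [496.6, -60.9, 119.6]
eef_pos: [508.5, 29.0, 219.2]
eef_pos: [508.3, 27.3, 218.7]
```

View pics/w4.png

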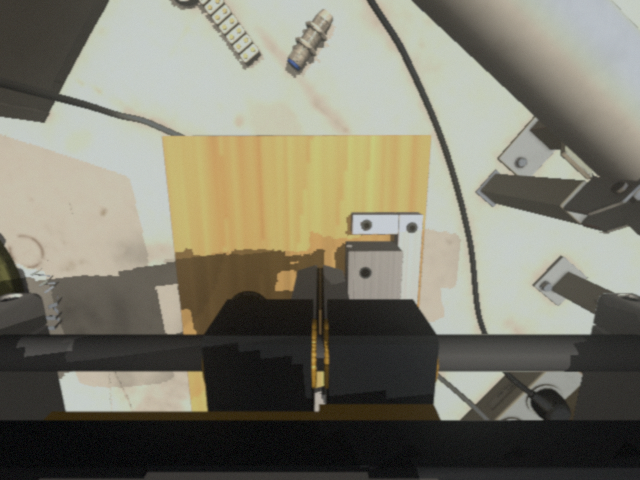

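```bash
echo '[{"x":-48}, {"x":-97}, {"x":-146}, {"x":-195}, {"x":-244}]' | python3 nudge.py 70|grep -E "pos"
echo '[{"x":-48}, {"x":-90}, {"x":-90}, {"x":-90}]' | python3 nudge.py|grep -E "pos"
cat > wr.py <<'E'
import sys
from h import *
from scipy.spatial.transform import Rotation as Ro
f=sys.argv[1]
s=read_state();p,d=imaging.camera("wrist"); cv2.imwrite(f"pics/{f}.png",p[:,:,::-1])
i=imaging.camera_info("wrist"); T=np.eye(4);T[:3,:3]=Ro.from_euler("xyz",s["eef_rot"]).as_matrix();T[:3,3]=s["eef_pos"]
T=T@i["mount"]; np.savez(f"pics/{f}.npz",d=d,T=T,K=i["K"])
E
python3 wr.py w5
```

```text
eef_pos: [478.4, -216.5, 219.5]
eef_pos: [468.0, -304.1, 219.1]
```

View pics/w5.png

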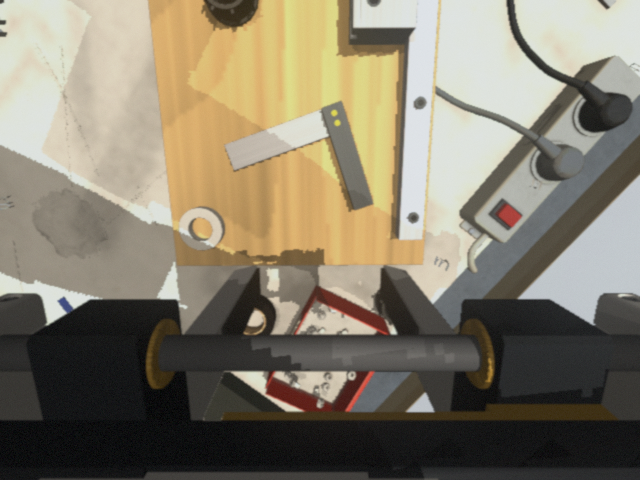

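```bash
cat > fit.py <<'E'
import sys
from h import *
z=np.load(f"pics/{sys.argv[1]}.npz"); d,T,K=z["d"],z["T"],z["K"]
P=np.zeros((480,640,3)); v,u=np.nonzero(d>0); C=(np.linalg.inv(K)@np.c_[u,v,np.ones(len(u))].T)*d[v,u]
P[v,u]=(T[:3,:3]@C+T[:3,3:]).T; H=P[:,:,2].copy(); H[280:]=0
roi=(P[:,:,0]>340)&(P[:,:,0]<640)&(P[:,:,1]>-380)&(P[:,:,1]<110)
print("board z",np.median(H[roi&(H>18)&(H<30)]))
for n,lo,hi in(("stock/fence",39.5,47),("blade",30,38.5),("block",64,73)):
    c,l,s,_=cv2.connectedComponentsWithStats((roi&(H>lo)&(H<hi)).astype(np.uint8))
    for i in range(1,c):
        if s[i,4]<250: continue
        k=cv2.findContours((l==i).astype(np.uint8),0,1)[0][0][:,0]
        q=cv2.minAreaRect(P[l==i][:,:2].astype(np.float32)); print(n,s[i],np.round(q[0],1),np.round(q[1],1),round(np.radians(q[2]),4),P[l==i][:,2].mean().round(1))
E
python3 fit.py w5; python3 - <<'E'
E
python3 go.py 470 -300 220 -0.118
```

```text
board z 23.680943204706352
stock/fence [ 350    0   88  240 6196] [ 548.6 -215.3] [230.2  81.7] 1.4628 43.5
stock/fence [ 321  101   52  109 2307] [ 503.4 -237.3] [ 22.  110.1] 0.2105 41.6
blade [349  38  59 200 539] [ 559.4 -223.1] [ 53.8 206.8] 0.159 34.4
blade [ 224  110  106   60 2870] [ 431.3 -210.7] [108.2  28.2] 0.2076 33.7
blade [201 207  23  41 426] [ 349.1 -293.3] [18.2 45.1] 0.0012 36.7
block [ 352    0   65   31 1926] [ 545.6 -120.2] [22.9 56.1] 1.4456 68.4
pos [ 468.4 -303.2  219.4] dir -0.1208 F [0.1 0.3 0.4] shift [ 3.4  1.2 -0.6] rot [-0.0008 -0.0007 -0.0028]
```

```bash
cat >> fit.py <<'E'
c,l,s,_=cv2.connectedComponentsWithStats((roi&(H>39.5)&(H<47)).astype(np.uint8)); i=l[170,415]
L=[];Rr=[]
for r in range(60,235,3):
    cs=np.nonzero((l[r]==i))[0]
    if len(cs)>5: L.append(P[r,cs[0]][:2]); Rr.append(P[r,cs[-1]][:2])
L=np.array(L);Rr=np.array(Rr)
for e in(L,Rr):
    k=np.polyfit(e[:,1],e[:,0],1); g=abs(np.polyval(k,e[:,1])-e[:,0])<1.2; k=np.polyfit(e[g,1],e[g,0],1); print("edge yaw",-np.arctan(k[0]),"x at y=0",k[1],g.sum())
b=roi&(H>64)&(H<73); B=[]
for r in range(2,24):
    cs=np.nonzero(b[r])[0]; B.append(np.r_[P[r,cs[0]][:2],P[r,cs[-1]][:2]])
B=np.array(B); print("block sides",[(-np.arctan(np.polyfit(B[:,j+1],B[:,j],1)[0]).round(4),np.polyfit(B[:,j+1],B[:,j],1)[1].round(1)) for j in(0,2)], "end y", P[b][:,1].min())
E
python3 fit.py w5 | tail -3
```

```text
edge yaw -0.11791049162711228 x at y=0 588.2370935232116 59
edge yaw -0.11776450052217358 x at y=0 613.5043363968327 58
block sides [(np.float64(-0.128), np.float64(533.0)), (np.float64(-0.1176), np.float64(587.4))] end y -134.3878540354845
```

```bash
echo '[{"x":20, "y":-15, "drz":0.14}, {"x":40, "y":-30, "drz":0.28}, {"x":60, "y":-44, "drz":0.42}, {"x":78, "y":-44, "drz":0.56}, {"x":78, "y":-44, "drz":0.7}]' | python3 nudge.py 50|grep -E "pos"
echo '[{"z":40, "drz":0.14}, {"z":80, "drz":0.28}, {"z":120, "drz":0.42}, {"z":140, "drz":0.54}, {"z":140, "drz":0.54}]' | python3 nudge.py|grep -E "pos"
echo '[{}, {}]' | python3 nudge.py|grep -E "pos"
python3 go.py 413 -214.6 26 -1.362
```

```text
eef_pos: [434.5, -217.9, 220.3]
eef_pos: [433.3, -218.8, 77.7]
eef_pos: [435.2, -220.7, 81.5]
pos [ 435.2 -220.7   81.5] dir -1.3565 F [ 0.8 -0.2 -0.1] shift [-20.5 -10.8  55.5] rot [ 0.0017 -0.0018  0.0055]
```

```bash
echo '[{"x":-20, "y":-11, "z":20, "drz":0.006}, {"x":-20, "y":-11, "z":40, "drz":0.006}, {"x":-20, "y":-11, "z":40, "drz":0.006}]' | python3 nudge.py|grep -E "pos"
echo '[{"z":8}, {"z":15}, {"z":15}]' | python3 nudge.py|grep -E "pos|wrist"
python3 go.py 413 -214.6 26 -1.362
```

```text
eef_pos: [412.0, -213.7, 39.5]
eef_pos: [412.6, -214.0, 24.7]
wrist_force: [-0.2, -0.4, 0.6]
pos [ 412.6 -214.    24.7] dir -1.3655 F [-0.2 -0.4  0.6] shift [ 0.3  0.6 -1.3] rot [-0.0002  0.0002 -0.0035]
```

```bash
echo '[{"z":-0.8, "drz":-0.003}, {"z":-0.8, "drz":-0.003}, {"z":-0.8, "drz":-0.003}, {"z":-0.8, "drz":-0.003}, {"z":-0.8, "drz":-0.003}]' | python3 nudge.py 15 20
echo '[{}, {}, {}]' | python3 nudge.py
python3 go.py 420 -190 26 -1.689
```

```text
clock: 16.95
eef_pos: [412.8, -214.3, 26.1]
eef_rot: [3.141, -0.001, 0.208]
wrist_force: [-1.0, -1.3, 3.6]
finger_gap: 27.8
finger_force: 20.0
clock: 17.25
eef_pos: [412.8, -214.3, 26.1]
eef_rot: [3.141, -0.001, 0.208]
wrist_force: [-0.0, -1.8, 6.5]
finger_gap: 27.3
finger_force: 20.0
pos [ 412.8 -214.3   26.1] dir -1.3631 F [-0.  -1.8  6.5] shift [ 12.  -22.3   0.1] rot [ 0.0005 -0.0007  0.3259]
```

```bash
echo '[{"z":-0.5, "drz":0.08}, {"z":-0.5, "drz":0.16}, {"z":-0.5, "drz":0.24}, {"z":-0.5, "drz":0.326}, {"z":-0.5, "drz":0.326}]' | python3 nudge.py|grep -E "pos|wrist|rot"
python3 go.py 462.9 -156.7 26 -1.689
```

```text
eef_pos: [412.4, -213.7, 26.1]
eef_rot: [-3.141, 0.0, -0.119]
wrist_force: [0.7, 0.6, 1.0]
pos [ 412.4 -213.7   26.1] dir -1.6903 F [0.7 0.6 1. ] shift [ 43.3 -62.6   0.1] rot [-0.0005  0.0004 -0.0013]
```

```bash
echo '[{"x":11, "y":-15}, {"x":22, "y":-30}, {"x":33, "y":-45}, {"x":43, "y":-62}, {"x":43, "y":-62}]' | python3 nudge.py|grep -E "pos|wrist|rot"
echo '[{}, {}]' | python3 nudge.py|grep -E "pos|wrist|rot"
python3 go.py 462.9 -156.7 26 -1.689
python3 - <<'E'
from h import *
p,d=imaging.camera("wrist"); cv2.imwrite("pics/w6.png",p[:,:,::-1])
E
```

```text
eef_pos: [463.3, -156.4, 26.1]
eef_rot: [-3.141, -0.0, -0.114]
wrist_force: [2.5, 3.8, 2.1]
eef_pos: [462.1, -158.0, 26.1]
eef_rot: [-3.141, 0.0, -0.118]
wrist_force: [1.8, 2.1, -0.9]
pos [ 462.1 -158.    26.1] dir -1.6884 F [ 1.8  2.1 -0.9] shift [ 0.7 -1.4  0.1] rot [-0.0002  0.0003  0.0006]
```

View pics/w6.png

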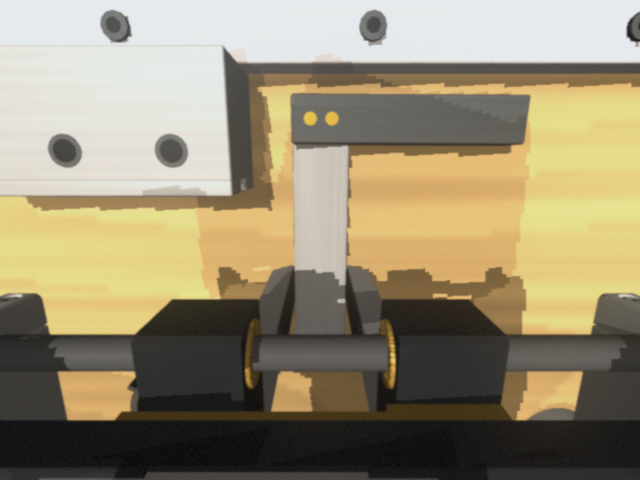

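```bash
echo '[{"x":3}, {"x":6}, {"x":8}, {"x":8}]' | python3 nudge.py|grep -E "pos|wrist"
echo '[{"x":1}, {"x":1}]' | python3 nudge.py|grep -E "pos|wrist"
echo '[{"x":1}, {"x":1}]' | python3 nudge.py|grep -E "pos|wrist"
echo '[{"x":1}, {"x":1}]' | python3 nudge.py|grep -E "pos|wrist"
```

```text
eef_pos: [470.5, -158.9, 26.1]
wrist_force: [-1.2, -1.5, -0.2]
eef_pos: [471.5, -158.7, 26.2]
wrist_force: [-1.2, -1.9, -1.3]
eef_pos: [472.6, -158.7, 26.2]
wrist_force: [-1.5, -0.1, -2.3]
eef_pos: [473.6, -158.9, 26.2]
wrist_force: [-0.6, 0.2, -1.9]
```

```bash
echo '[{"x":1}, {"x":1}]' | python3 nudge.py|grep -E "pos|wrist"
echo '[{"x":1}, {"x":1}]' | python3 nudge.py|grep -E "pos|wrist"
echo '[{"x":0.7}, {"x":0.7}]' | python3 nudge.py|grep -E "pos|wrist"
```

```text
eef_pos: [473.9, -158.9, 26.1]
wrist_force: [-5.3, 1.0, 0.9]
eef_pos: [474.0, -158.9, 26.1]
wrist_force: [-13.0, 1.1, 7.7]
eef_pos: [474.1, -158.8, 26.1]
wrist_force: [-18.6, 2.0, 11.3]
```

```bash
echo '[{"x":-1.3}, {"x":-1.3, "y":-4}, {"x":-1.3, "y":-9}, {"x":-1.3, "y":-13}, {"x":-1.3, "y":-13}]' | python3 nudge.py - 12|grep -E "pos|wrist"
echo '[{"y":-1.5}, {"y":-3}, {"y":-3}]' | python3 nudge.py|grep -E "pos|wrist"
echo '[{"y":-1}, {"y":-2}, {"y":-2}]' | python3 nudge.py|grep -E "pos|wrist"
python3 - <<'E'
from h import *
p,d=imaging.camera("wrist"); cv2.imwrite("pics/w7.png",p[:290,:,::-1])
E
```

```text
eef_pos: [475.4, -146.2, 26.1]
wrist_force: [-9.8, -2.5, 2.4]
eef_pos: [475.7, -143.5, 26.0]
wrist_force: [-9.5, -5.2, 2.4]
eef_pos: [475.8, -141.7, 26.0]
wrist_force: [-11.2, -6.5, 2.3]
```

View pics/w7.png

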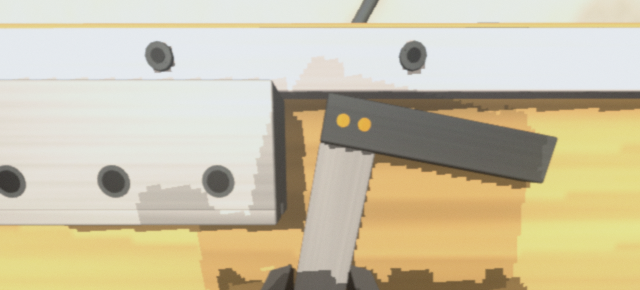

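```bash
echo '[{"x":-6, "y":4}, {"x":-12, "y":8}, {"x":-12, "y":8}]' | python3 nudge.py|grep -E "pos|wrist|gap"
echo '[{}, {}, {}]' | python3 nudge.py 15 50|grep -E "pos|rot|wrist|gap|fing"
cat > sq.py <<'E'
# stock angle and block angle from a wrist image's depth
import sys; from h import *
z=np.load(f"pics/{sys.argv[1]}.npz"); d,T,K=z["d"],z["T"],z["K"]
P=np.zeros((480,640,3)); v,u=np.nonzero(d>0); C=(np.linalg.inv(K)@np.c_[u,v,np.ones(len(u))].T)*d[v,u]
P[v,u]=(T[:3,:3]@C+T[:3,3:]).T; H=P[:,:,2].copy(); H[275:]=0
H=cv2.medianBlur(H.astype(np.float32),3)
for n,lo,hi in(("mid",39,46.5),("blade",30,37),("block",64,73)):
    c,l,s,_=cv2.connectedComponentsWithStats(((H>lo)&(H<hi)).astype(np.uint8))
    for i in range(1,c):
        if s[i,4]<1200: continue
        Q=P[l==i][:,:2]; q=cv2.minAreaRect(Q.astype(np.float32)); F=(Q-[589.7,3.5])@np.array([[.993,.1177],[-.1177,.993]]); 
        print(n,s[i],np.round(q[0],1),np.round(q[1],1),round(np.radians(q[2]),4),"fix x",np.percentile(F[:,0],[.5,99.5]).round(1),"y",np.percentile(F[:,1],[.5,99.5]).round(1))
E
python3 wr.py w8; python3 sq.py w8
```

```text
eef_pos: [463.6, -148.0, 26.3]
wrist_force: [-1.2, -0.2, -2.4]
finger_gap: 28.2
eef_pos: [464.2, -147.6, 26.2]
eef_rot: [3.142, 0.0, -0.118]
wrist_force: [-0.7, -0.4, -0.8]
finger_gap: 27.2
finger_force: 49.4
mid [    0     0   640   194 37774] [ 300.6 -151.9] [282.3 611.7] 1.5353 fix x [-53.5  24.8] y [-301.9  -27.8]
mid [  300    90   240    64 11737] [ 270.5 -129.9] [111.1 589.8] 1.3092 fix x [-38.4 -11.4] y [-264.  -154.7]
blade [ 265   69  375  123 1698] [316.6 -83.9] [165.7 633.7] 1.0559 fix x [-54.8  -0.3] y [-314.1 -138.3]
blade [ 272  140   97  135 7350] [271.4 -76.4] [ 49.7 562.6] 1.2283 fix x [-101.7  -32.9] y [-183.4 -141.2]
block [    0    48   260   151 38803] [297.8 -19.2] [105.4 587.5] 1.3291 fix x [-56.7  -1.2] y [-138.6  -36.9]
```

```bash
sed -i 's/        Q=P\[l==i\]/        Q=P[(l==i)\&(d>0)\&(abs(P[:,:,2]-(lo+hi)\/2)<6)]/' sq.py; python3 sq.py w8
```

```text
mid [    0     0   640   194 37774] [ 554.7 -159.4] [283.9  82.5] 1.4525 fix x [-26.9  24.8] y [-301.9  -27.8]
mid [  300    90   240    64 11737] [ 540.8 -202.2] [109.9  22.3] 1.3917 fix x [-37.5 -11.4] y [-264.  -155.7]
blade [ 265   69  375  123 1698] [ 560.6 -214.7] [ 53.3 187.9] 0.1826 fix x [-54.1  -0.3] y [-314.1 -138.4]
blade [ 272  140   97  135 7350] [ 502.9 -153.4] [50.7 69.8] 1.3941 fix x [-101.4  -32.9] y [-183.4 -144.6]
block [    0    48   260   151 38803] [551.1 -78.4] [106.4  56.2] 1.4516 fix x [-56.6  -1.2] y [-138.6  -36.9]
```

```bash
echo '[{"drz":-0.03}, {"drz":-0.061}, {"drz":-0.061}, {"x":3, "drz":-0.061}, {"x":3, "drz":-0.061}]' | python3 nudge.py|grep -E "pos|rot|wrist"
python3 wr.py w9; python3 sq.py w9|sed -n '2p;5p'
```

```text
eef_pos: [467.5, -148.1, 26.3]
eef_rot: [3.142, -0.0, -0.057]
wrist_force: [-0.7, 0.5, -1.1]
mid [  300    90   239    64 11733] [ 547.3 -198. ] [110.7  22.3] 1.4543 fix x [-29.4  -7.6] y [-258.7 -150.4]
block [    0    36   271   167 40441] [551.3 -77. ] [109.   56.4] 1.4519 fix x [-56.3  -1.2] y [-138.6  -34.4]
```

```bash
echo '[{"x":2.5, "y":0.15}, {"x":5, "y":0.3}, {"x":5, "y":0.3}]' | python3 nudge.py|grep -E "pos|wrist"
echo '[{"x":0.7}, {"x":0.7}]' | python3 nudge.py|grep -E "pos|wrist"
echo '[{"x":0.5}, {"x":0.5}]' | python3 nudge.py|grep -E "pos|wrist"
echo '[{"x":0.5}, {"x":0.5}]' | python3 nudge.py|grep -E "pos|wrist"
```

```text
eef_pos: [472.5, -148.7, 26.3]
wrist_force: [0.3, -1.3, -1.6]
eef_pos: [472.8, -148.7, 26.2]
wrist_force: [-1.8, -0.7, -1.4]
eef_pos: [473.2, -148.7, 26.2]
wrist_force: [-1.5, 0.0, -2.1]
eef_pos: [473.8, -148.7, 26.2]
wrist_force: [-2.2, 0.1, -1.3]
```

```bash
echo '[{"x":0.5}, {"x":0.5}]' | python3 nudge.py|grep -E "pos|wrist"
echo '[{"x":0.5}, {"x":0.5}]' | python3 nudge.py|grep -E "pos|wrist"
```

```text
eef_pos: [474.2, -148.7, 26.2]
wrist_force: [-3.1, 0.4, -0.6]
eef_pos: [474.3, -148.7, 26.1]
wrist_force: [-5.7, 1.3, 0.3]
```

```bash
echo '[{"x":-0.7}, {"x":-0.5, "y":-3}, {"x":-0.3, "y":-6}, {"x":-0.2, "y":-8}, {"x":-0.2, "y":-8}]' | python3 nudge.py|grep -E "pos|wrist"
echo '[{"x":0.06, "y":-1}, {"x":0.06, "y":-1}]' | python3 nudge.py|grep -E "pos|wrist"
echo '[{"x":0.06, "y":-1}, {"x":0.06, "y":-1}]' | python3 nudge.py|grep -E "pos|wrist"
python3 wr.py w10; python3 sq.py w10|sed -n '2p;5p'
```

```text
eef_pos: [475.1, -140.4, 26.3]
wrist_force: [-2.2, -1.1, -1.9]
eef_pos: [475.2, -139.7, 26.3]
wrist_force: [-1.8, -1.1, -1.9]
eef_pos: [475.3, -138.8, 26.3]
wrist_force: [-1.7, -1.8, -1.7]
blade [ 271  139   98  136 7373] [ 514.5 -142.1] [51.2 70. ] 1.4422 fix x [-91.5 -22.8] y [-172.  -134.4]
```

```bash
echo '[{}, {}, {}]' | python3 nudge.py 42 20|grep -E "pos|wrist|gap"
echo '[{"z":-25}, {"z":-60}, {"z":-60}]' | python3 nudge.py|grep -E "pos|wrist|gap"
python3 go.py 520.9 -194.8 30 -1.689
python3 wr.py w11; python3 sq.py w11|grep -vE "^blade"
```

```text
eef_pos: [475.5, -138.8, 26.4]
wrist_force: [0.2, 0.5, 0.2]
finger_gap: 41.6
eef_pos: [477.2, -139.4, 90.1]
wrist_force: [0.1, -0.4, -0.3]
finger_gap: 42.2
pos [ 477.2 -139.4   90.1] dir -1.6278 F [ 0.1 -0.4 -0.3] shift [46.4 52.7 60.5] rot [ 0.0016 -0.0063  0.0612]
mid [   42    52   577   127 30948] [ 560.  -149.7] [362.5  76.1] 1.4593 fix x [-46.4  25. ] y [-333.7   23.7]
block [   72    92   231   113 22208] [552.5 -66.1] [130.4  56.2] 1.4519 fix x [-56.4  -1.1] y [-138.2   -9.7]
```

```bash
echo '[{"x":20, "y":26, "drz":0.06}, {"x":44, "y":53, "drz":0.061}, {"x":44, "y":53, "z":25, "drz":0.061}, {"x":44, "y":53, "z":55, "drz":0.061}, {"x":44, "y":53, "z":60, "drz":0.061}]' | python3 nudge.py 0|grep -E "pos|wrist|gap"
echo '[{}, {}]' | python3 nudge.py|grep -E "pos|wrist|gap"
python3 go.py 535 -197 30 -1.689
```

```text
eef_pos: [515.6, -194.2, 24.1]
wrist_force: [-7.3, 1.7, 30.0]
finger_gap: 6.0
eef_pos: [515.7, -194.0, 25.5]
wrist_force: [-0.2, 0.9, 0.3]
finger_gap: 0.9
pos [ 515.7 -194.    25.5] dir -1.6888 F [-0.2  0.9  0.3] shift [19.5  0.8 -4.5] rot [-0.0004  0.0014  0.0002]
```

```bash
echo '[{"x":5, "z":-4}, {"x":11, "z":-4}, {"x":16, "z":-4}, {"x":16, "z":-4}]' | python3 nudge.py|grep -E "pos|wrist"
echo '[{"x":1}, {"x":1}]' | python3 nudge.py|grep -E "pos|wrist"
echo '[{"x":1}, {"x":1}]' | python3 nudge.py|grep -E "pos|wrist"
echo '[{"x":1}, {"x":1}]' | python3 nudge.py|grep -E "pos|wrist"
```

```text
eef_pos: [532.7, -196.1, 30.2]
wrist_force: [-0.5, 0.6, -0.3]
eef_pos: [533.0, -196.2, 30.2]
wrist_force: [0.3, 0.1, 0.1]
eef_pos: [534.1, -196.4, 30.3]
wrist_force: [-1.1, 0.4, -0.1]
eef_pos: [535.0, -196.5, 30.3]
wrist_force: [-0.6, 0.6, 0.9]
```

```bash
echo '[{"x":1}, {"x":1}]' | python3 nudge.py|grep -E "pos|wrist"
echo '[{"x":0.7}, {"x":0.7}]' | python3 nudge.py|grep -E "pos|wrist"
echo '[{"x":0.7}, {"x":0.7}]' | python3 nudge.py|grep -E "pos|wrist"
```

```text
eef_pos: [535.1, -196.5, 30.2]
wrist_force: [-8.4, 2.1, 5.9]
eef_pos: [535.2, -196.5, 30.2]
wrist_force: [-14.4, 1.6, 9.5]
eef_pos: [535.3, -196.4, 30.2]
wrist_force: [-18.2, 3.1, 13.6]
```

```bash
echo '[{"x":-8}, {"x":-14}, {"x":-14, "z":-30}, {"x":-14, "y":30, "z":-50}, {"x":-14, "y":78, "z":-50}]' | python3 nudge.py|grep -E "pos"
echo '[{}, {}]' | python3 nudge.py|grep -E "pos|wrist"
python3 go.py 544.5 -276 31 -1.689
```

```text
eef_pos: [515.8, -272.5, 83.5]
eef_pos: [513.9, -273.0, 80.0]
wrist_force: [0.2, 0.9, -0.7]
pos [ 513.9 -273.    80. ] dir -1.6907 F [ 0.2  0.9 -0.7] shift [30.8 -0.7 49. ] rot [-0.0002  0.     -0.0017]
```

```bash
echo '[{"x":15}, {"x":31, "z":10}, {"x":31, "z":25}, {"x":31, "z":38}, {"x":31, "z":44}]' | python3 nudge.py|grep -E "pos|wrist"
echo '[{"z":3}, {"z":4}, {"z":4}]' | python3 nudge.py|grep -E "pos|wrist"
python3 wr.py w12; python3 sq.py w12|grep -vE "^blade"
python3 go.py 547 -255.3 31 -1.689
```

```text
eef_pos: [543.8, -275.2, 34.1]
wrist_force: [-0.1, 0.2, 0.0]
eef_pos: [545.1, -276.3, 32.6]
wrist_force: [0.2, -0.9, 0.2]
mid [ 273    0  172   94 5654] [ 673.7 -309.4] [69.3 43.6] 0.819 fix x [ 86.8 124.5] y [-337.4 -264.8]
mid [    0   216   427    59 22363] [ 573.  -220.9] [224.5  31.8] 1.4535 fix x [-5.4 25.5] y [-335.3 -116.9]
pos [ 545.2 -276.4   32.8] dir -1.6891 F [-0.   0.   0.1] shift [ -0.7 -21.2   1.8] rot [ 0.0003 -0.0007 -0.0001]
```

View pics/w12.png

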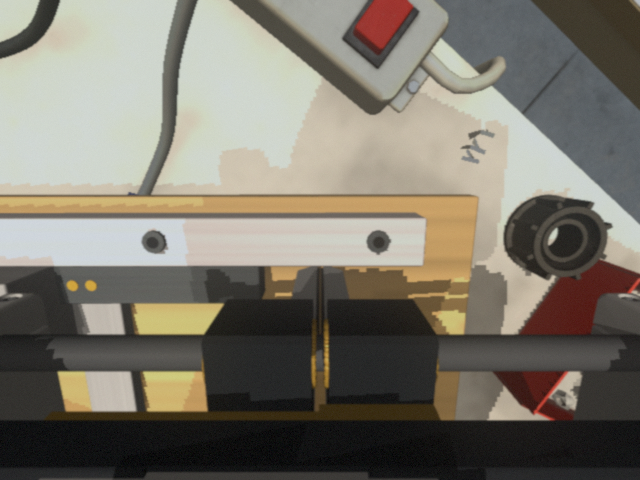

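```bash
echo '[{"x":-0.5, "y":-4, "z":1.5}, {"x":-0.5, "y":-8, "z":1.5}, {"x":-0.5, "y":-11, "z":1.5}, {"x":-0.5, "y":-11, "z":1.5}]' | python3 nudge.py|grep -E "pos|wrist"
echo '[{"y":-1}, {"y":-2}]' | python3 nudge.py|grep -E "pos|wrist"
echo '[{"y":-1}, {"y":-2}]' | python3 nudge.py|grep -E "pos|wrist"
echo '[{"y":-1}, {"y":-2}]' | python3 nudge.py|grep -E "pos|wrist"
echo '[{"y":-1}, {"y":-2}]' | python3 nudge.py|grep -E "pos|wrist"
```

```text
eef_pos: [546.0, -264.7, 30.9]
wrist_force: [0.7, -0.7, 0.7]
eef_pos: [546.2, -263.3, 30.8]
wrist_force: [-0.6, 0.1, 0.3]
eef_pos: [546.3, -261.2, 30.7]
wrist_force: [-0.5, 1.1, 0.2]
eef_pos: [546.6, -259.2, 30.7]
wrist_force: [-0.1, -0.7, 0.2]
eef_pos: [546.9, -257.2, 30.8]
wrist_force: [0.2, 0.4, -0.2]
```

```bash
echo '[{"y":-1}, {"y":-2}]' | python3 nudge.py|grep -E "pos|wrist"
echo '[{"y":-1}, {"y":-1}]' | python3 nudge.py|grep -E "pos|wrist"
echo '[{"y":-1}, {"y":-1}]' | python3 nudge.py|grep -E "pos|wrist"
echo '[{"y":-1}, {"y":-1}]' | python3 nudge.py|grep -E "pos|wrist"
```

```text
eef_pos: [547.1, -255.5, 30.8]
wrist_force: [-0.7, -3.1, -0.7]
eef_pos: [547.1, -255.0, 30.8]
wrist_force: [-0.7, -5.5, -0.2]
eef_pos: [547.2, -254.3, 30.9]
wrist_force: [-1.2, -7.8, -0.6]
eef_pos: [547.3, -253.3, 30.9]
wrist_force: [-1.2, -7.3, -0.0]
```

```bash
for i in 1 2 3 4; do echo '[{"y":-1}, {"y":-1}]' | python3 nudge.py|grep -E "pos|wrist"; done
```

```text
eef_pos: [547.5, -252.4, 30.9]
wrist_force: [-1.7, -7.7, -0.6]
eef_pos: [547.6, -251.4, 30.9]
wrist_force: [-0.8, -8.0, -1.0]
eef_pos: [547.7, -250.4, 30.9]
wrist_force: [-1.5, -7.5, -1.2]
eef_pos: [547.8, -249.4, 30.9]
wrist_force: [-0.9, -8.2, -1.5]
```

```bash
for i in 1 2 3; do echo '[{"y":-0.7}, {"y":-0.7}]' | python3 nudge.py|grep -E "pos|wrist"; done; python3 wr.py w13; python3 sq.py w13
```

```text
eef_pos: [547.9, -248.7, 30.9]
wrist_force: [-1.9, -8.5, -0.2]
eef_pos: [548.0, -248.1, 30.9]
wrist_force: [-0.8, -9.0, -1.6]
eef_pos: [548.1, -247.3, 30.9]
wrist_force: [-1.8, -7.9, -1.0]
mid [ 342    0  163   93 5310] [ 673.1 -310.5] [65.6 43.7] 0.8057 fix x [ 87.  123.4] y [-335.  -265.9]
mid [    0   216   485    59 25834] [ 574.8 -206.5] [253.6  31.4] 1.4541 fix x [-5.2 25.4] y [-334.9  -90.2]
blade [ 315    0  197  104 1411] [ 656.9 -300.6] [91.8 37.4] 1.3257 fix x [ 81.5 126.2] y [-340.4 -252.4]
```

Run:
```python
from h import *
p,d=imaging.camera("top"); cv2.imwrite("pics/t2.png",cv2.resize(p[165:345,180:480,::-1],None,fx=2.6666,fy=2.6666,interpolation=cv2.INTER_CUBIC))
```

```text
(no output)
```

I have already viewed one picture more than allowed, so I will go on with numbers only.

```bash
for i in 1 2 3; do echo '[{"y":-0.7}, {"y":-0.7}]' | python3 nudge.py|grep -E "pos|wrist"; done
```

```text
eef_pos: [548.1, -246.6, 30.9]
wrist_force: [-0.7, -7.8, -1.0]
eef_pos: [548.2, -246.0, 30.9]
wrist_force: [-0.5, -8.2, -0.9]
eef_pos: [548.3, -245.3, 30.9]
wrist_force: [-1.9, -8.3, -0.8]
```

```bash
for i in 1 2; do echo '[{"y":-0.7}, {"y":-0.7}]' | python3 nudge.py|grep -E "clock|pos|wrist"; done
```

```text
clock: 33.5
eef_pos: [548.4, -244.5, 30.9]
wrist_force: [-0.5, -8.7, -1.6]
clock: 33.7
eef_pos: [548.5, -243.9, 30.9]
wrist_force: [-1.7, -8.3, -1.8]
```

```bash
for i in 1 2; do echo '[{"y":-0.7}, {"y":-0.7}]' | python3 nudge.py|grep -E "pos|wrist"; done
```

```text
eef_pos: [548.5, -243.5, 30.9]
wrist_force: [-1.8, -11.3, -0.2]
eef_pos: [548.6, -243.4, 31.0]
wrist_force: [-2.9, -13.4, -0.6]
```

```bash
for i in 1 2; do echo '[{"y":-0.7}, {"y":-0.7}]' | python3 nudge.py|grep -E "pos|wrist"; done
```

```text
eef_pos: [548.6, -243.3, 31.1]
wrist_force: [-3.0, -18.1, -0.6]
eef_pos: [548.6, -243.2, 31.2]
wrist_force: [-4.3, -21.4, -1.0]
```

```bash
echo '[{"y":-0.3}, {"y":-0.3}, {"y":-0.3}, {"y":-0.3}]' | python3 nudge.py|grep -E "pos|wrist"
echo '[{"y":4}, {"y":15}, {"y":15, "z":-25}, {"y":15, "z":-60}, {"y":15, "z":-100}]' | python3 nudge.py|grep -E "pos|wrist"
echo '[{"x":-30, "z":-40}, {"x":-60, "z":-80}, {"x":-90, "z":-90}, {"x":-90, "z":-90}]' | python3 nudge.py|grep -E "clock|pos|wrist"
python3 go.py 450 -320 220 -0.118
```

```text
eef_pos: [548.6, -243.2, 31.3]
wrist_force: [-4.4, -23.3, -1.8]
eef_pos: [546.6, -254.6, 131.1]
wrist_force: [-0.1, 0.7, 0.2]
clock: 35.8
eef_pos: [456.3, -244.3, 223.4]
wrist_force: [-0.1, 0.1, -0.1]
pos [ 456.3 -244.3  223.4] dir -1.6898 F [-0.1  0.1 -0.1] shift [ 2.7 75.9  3.5] rot [ 0.0039 -0.0016 -1.5718]
```

```bash
python3 wr.py w14; python3 sq.py w14
cat > edge.py <<'E'
import sys; from h import *
z=np.load(f"pics/{sys.argv[1]}.npz"); d,T,K=z["d"],z["T"],z["K"]
P=np.zeros((480,640,3)); v,u=np.nonzero(d>0); C=(np.linalg.inv(K)@np.c_[u,v,np.ones(len(u))].T)*d[v,u]
W=(T[:3,:3]@C+T[:3,3:]).T; F=np.c_[(W[:,:2]-[589.7,3.5])@np.array([[.993,.1177],[-.1177,.993]]),W[:,2]]
F=F[v<280]
def xr(n,ys,xlo,xhi,zlo,zhi,ax=0):
    o=[]
    for y in ys:
        m=(abs(F[:,1-ax]-y)<3)&(F[:,ax]>xlo)&(F[:,ax]<xhi)&(F[:,2]>zlo)&(F[:,2]<zhi)
        o.append(np.percentile(F[m,ax],[1,99]).round(1).tolist() if m.sum()>3 else None)
    print(n,o)
xr("block x",range(-120,0,20),-75,8,64,73)
xr("block y",range(-50,0,10),-150,10,64,73,1)
xr("fence+stock x",list(range(-330,-120,15)),-35,30,39,48)
xr("stop y",(-40,-30,-20,10),-15,40,39,48,1)
xr("blade y",range(-125,-25,10),-180,-110,29,38,1)
E
python3 edge.py w14
```

```text
mid [   35    96   360    85 11947] [ 555.6 -149.2] [362.6  82.2] 1.4564 fix x [-43.4  25.1] y [-334.2   23.9]
mid [ 453  127  160  140 1212] [ 452.8 -473. ] [140.9  96.7] 0.9644 fix x [-152.7   -6.1] y [-571.2 -406.6]
blade [ 193  147   36   99 2630] [ 495.9 -127.7] [ 29.1 108.2] 1.463 fix x [-130.6  -23.8] y [-155.7 -126.6]
block [  42  122  144   61 8126] [552.4 -54.7] [131.  56.] 1.462 fix x [-57.6  -2.3] y [-127.     1.9]
block x [[-57.5, -2.3], [-57.5, -2.3], [-57.5, -2.2], [-57.4, -3.2], [-57.4, -3.1], [-58.3, -3.1]]
block y [[-127.2, 1.1], [-126.8, 1.2], [-126.6, 1.1], [-126.7, 0.9], [-126.7, 1.4]]
fence+stock x [[-0.8, 25.1], [-0.8, 25.1], [-0.8, 25.2], [-0.7, 25.2], [-0.7, 25.1], [-0.7, 25.2], [-0.7, 25.3], [-22.3, 24.0], [-22.3, 23.9], [-23.2, 24.1], [-23.2, 24.2], [-23.2, 24.1], [-23.2, 24.1], [-23.1, 24.2]]
stop y [[21.2, 25.1], [22.3, 25.5], [21.8, 24.8], [-14.5, 24.6]]
blade y [[-155.9, -128.5], [-155.8, -128.2], [-155.6, -128.0], [-155.6, -128.1], [-155.2, -128.2], [-155.4, -128.1], [-155.4, -128.0], [-155.2, -126.8], [-155.0, -126.6], [-155.4, -126.6]]
```

```bash
echo '[{"y":-45}, {"y":-90}, {"y":-135}, {"y":-180}, {"y":-225}]' | python3 nudge.py|grep -E "pos|wrist"
echo '[{"z":50}, {"z":70}, {"z":70}, {"z":70}]' | python3 nudge.py|grep -E "clock|pos|wrist"
python3 wr.py w15; python3 edge.py w15; python3 sq.py w15
```

```text
eef_pos: [484.7, -18.6, 220.0]
wrist_force: [1.4, -0.1, 0.1]
clock: 36.75
eef_pos: [484.9, -20.6, 151.0]
wrist_force: [0.4, -0.2, 0.9]
block x [[-57.2, -2.4], [-57.1, -2.4], [-57.2, -2.4], [-57.9, -3.1], [-57.9, -3.0], [-57.9, -2.9]]
block y [[-125.5, 1.5], [-125.3, 1.9], [-125.3, 1.4], [-125.2, 1.9], [-125.3, 1.5]]
fence+stock x [None, None, None, [-0.7, 24.8], [-0.7, 24.8], [-0.6, 24.8], [-0.7, 24.9], [-22.4, 24.7], [-22.4, 24.7], [-23.1, 24.6], [-23.2, 24.7], [-23.2, 24.7], [-23.2, 24.6], [-22.4, 24.9]]
stop y [[7.0, 25.0], [6.8, 24.7], [7.2, 24.7], [-14.7, 24.5]]
blade y [[-154.9, -127.7], [-155.1, -127.5], [-154.9, -127.4], [-154.9, -127.4], [-155.1, -127.3], [-155.0, -127.1], [-154.8, -127.2], [-154.8, -139.4], [-155.0, -139.3], [-154.9, -139.1]]
mid [  244    81   396    98 17791] [ 561.6 -128.9] [320.2  75.3] 1.4536 fix x [-46.7  25. ] y [-289.5   24.2]
blade [ 419  145   43  121 3261] [ 496.1 -127.9] [ 29.3 108.1] 1.4409 fix x [-130.9  -23.7] y [-155.2 -127.2]
block [  268   113   176    77 13026] [552.4 -54.6] [130.4  56.1] 1.4592 fix x [-58.   -2.4] y [-126.     2.3]
```

```bash
python3 go.py 498 -48 31 -1.689
echo '[{"x":14, "y":28}, {"x":14, "y":28, "z":40}, {"x":14, "y":28, "z":80}, {"x":14, "y":28, "z":105}, {"x":14, "y":28, "z":110}]' | python3 nudge.py 0|grep -E "pos|wrist"
echo '[{}, {}]' | python3 nudge.py|grep -E "pos|wrist"
python3 go.py 514 -50 30 -1.689
```

```text
pos [485.1 -20.8 151.7] dir -1.6893 F [ 0.5 -0.4  0.5] shift [ 15.9  25.5 120.7] rot [-0.0001 -0.001  -0.0003]
eef_pos: [494.5, -50.2, 39.5]
wrist_force: [0.0, 0.6, 1.6]
eef_pos: [496.1, -50.3, 42.6]
wrist_force: [0.1, -0.2, -0.0]
pos [496.1 -50.3  42.6] dir -1.6891 F [ 0.1 -0.2 -0. ] shift [17.7 -2.4 12.7] rot [ 0.0001 -0.0028 -0.0001]
```

```bash
echo '[{"x":6, "z":6}, {"x":13, "z":12}, {"x":18, "z":12}, {"x":18, "z":12}]' | python3 nudge.py|grep -E "pos|wrist"
for i in 1 2 3; do echo '[{"x":1}, {"x":1}]' | python3 nudge.py|grep -E "pos|wrist"; done
```

```text
eef_pos: [513.5, -52.2, 28.7]
wrist_force: [-0.2, 0.2, 0.1]
eef_pos: [513.8, -52.3, 28.9]
wrist_force: [0.0, -0.2, -0.0]
eef_pos: [514.8, -52.4, 28.9]
wrist_force: [0.1, 0.3, 0.2]
eef_pos: [515.9, -52.5, 28.8]
wrist_force: [0.0, -0.1, 0.0]
```

```bash
for i in 1 2 3; do echo '[{"x":1}, {"x":1}]' | python3 nudge.py|grep -E "pos|wrist"; done
```

```text
eef_pos: [516.4, -52.6, 28.7]
wrist_force: [-4.8, -0.0, 3.8]
eef_pos: [516.4, -52.6, 28.7]
wrist_force: [-12.6, 0.7, 10.7]
eef_pos: [517.4, -52.6, 28.7]
wrist_force: [-12.6, 3.1, 10.9]
```

```bash
for i in 1 2; do echo '[{"x":0.6}, {"x":0.6}]' | python3 nudge.py|grep -E "pos|wrist"; done
```

```text
eef_pos: [517.6, -52.4, 28.7]
wrist_force: [-16.6, 2.5, 13.4]
eef_pos: [517.8, -52.4, 28.7]
wrist_force: [-21.5, 4.0, 16.8]
```

```bash
echo '[{"x":0.3}, {"x":0.3}]' | python3 nudge.py|grep -E "pos|wrist"
echo '[{"x":-4}, {"x":-15}, {"x":-15, "z":-40}, {"x":-15, "z":-80}, {"x":-15, "y":30, "z":-120}]' | python3 nudge.py|grep -E "pos|wrist"
echo '[{"x":-5}, {"x":-5}]' | python3 nudge.py|grep -E "clock|pos|wrist"
python3 wr.py w16; python3 edge.py w16; python3 go.py 515 -190 80 -1.689
```

```text
eef_pos: [517.8, -52.4, 28.7]
wrist_force: [-23.6, 4.4, 17.7]
eef_pos: [501.9, -79.6, 150.3]
wrist_force: [0.5, -0.4, -0.7]
clock: 40.4
eef_pos: [496.7, -80.8, 149.0]
wrist_force: [-0.2, 0.8, -1.3]
block x [[-55.9, -1.2], [-55.8, -1.2], [-55.8, -1.1], [-56.6, -1.1], [-56.7, -1.1], [-56.6, -1.0]]
block y [[-125.8, 1.4], [-125.5, 1.7], [-125.2, 1.3], [-125.7, 1.2], [-125.5, 1.4]]
fence+stock x [[-0.8, 24.7], [-0.7, 24.6], [-0.7, 24.7], [-0.7, 24.6], [-0.6, 24.7], [-0.6, 24.7], [-0.6, 24.8], [-22.2, 24.7], [-23.0, 24.8], [-23.0, 24.9], [-22.9, 24.8], [-22.9, 24.9], [-22.9, 24.9], [-22.9, 24.9]]
stop y [[10.9, 24.6], [11.5, 24.2], [12.1, 24.6], [-14.6, 24.0]]
blade y [[-155.3, -127.8], [-154.9, -128.0], [-155.4, -127.8], [-155.0, -127.6], [-154.7, -127.5], [-155.1, -127.4], [-154.6, -127.3], [-155.0, -131.8], [-154.6, -131.6], [-154.6, -131.4]]
pos [496.5 -80.3 148. ] dir -1.6896 F [ 0.2  0.4 -0.8] shift [ 31.4 106.7  68. ] rot [-0.0002  0.0005 -0.0006]
```

```bash
echo '[{"x":10, "y":45}, {"x":20, "y":90}, {"x":30, "y":135}, {"x":40, "y":180}, {"x":70, "y":189, "z":20}]' | python3 nudge.py|grep -E "pos|wrist"
echo '[{"z":30}, {"z":60}, {"z":72}, {"z":72}, {"z":72}]' | python3 nudge.py|grep -E "pos|wrist"
python3 go.py 547.2 -256 31 -1.689
```

```text
eef_pos: [543.6, -280.4, 129.0]
wrist_force: [0.9, -0.1, 0.4]
eef_pos: [544.5, -276.3, 57.5]
wrist_force: [-0.1, -0.4, 0.4]
pos [ 544.5 -276.3   57.5] dir -1.6887 F [-0.1 -0.4  0.4] shift [  0.2 -20.5  26.5] rot [ 0.0003 -0.0006  0.0003]
```

```bash
echo '[{"z":12}, {"z":22}, {"y":-4, "z":26}, {"y":-12, "z":26}, {"y":-20, "z":26}]' | python3 nudge.py|grep -E "pos|wrist"
echo '[{"y":-4}, {"y":-8}, {"y":-10}, {"y":-10}]' | python3 nudge.py|grep -E "pos|wrist"
echo '[{"y":-1}, {"y":-1}]' | python3 nudge.py|grep -E "pos|wrist"
echo '[{"y":-1}, {"y":-1}]' | python3 nudge.py|grep -E "clock|pos|wrist"
```

```text
eef_pos: [546.6, -255.8, 30.9]
wrist_force: [-0.1, 0.4, 0.0]
eef_pos: [547.7, -246.4, 30.9]
wrist_force: [0.6, 1.0, 0.5]
eef_pos: [547.7, -245.7, 30.8]
wrist_force: [0.0, -0.8, 0.1]
clock: 42.75
eef_pos: [547.9, -244.6, 30.7]
wrist_force: [0.1, 0.2, -0.8]
```

```bash
for i in 1 2 3; do echo '[{"y":-0.8}, {"y":-0.8}]' | python3 nudge.py|grep -E "pos|wrist"; done
```

```text
eef_pos: [547.9, -243.8, 30.8]
wrist_force: [0.0, 0.4, -0.3]
eef_pos: [548.0, -243.6, 30.8]
wrist_force: [-0.7, -5.2, -1.0]
eef_pos: [548.0, -243.4, 30.9]
wrist_force: [-1.6, -9.7, -1.4]
```

```bash
for i in 1 2; do echo '[{"y":-0.7}, {"y":-0.7}]' | python3 nudge.py|grep -E "pos|wrist"; done
echo '[{"y":-0.4}, {"y":-0.4}, {"y":-0.4}]' | python3 nudge.py|grep -E "pos|wrist"
```

```text
eef_pos: [548.0, -243.3, 31.0]
wrist_force: [-2.4, -13.3, -0.4]
eef_pos: [548.1, -243.2, 31.2]
wrist_force: [-2.3, -16.6, -1.2]
eef_pos: [548.1, -243.2, 31.2]
wrist_force: [-3.7, -19.6, -0.3]
```

```bash
echo '[{"y":-0.5}, {"y":-0.5}, {"y":-0.5}, {"y":-0.5}]' | python3 nudge.py|grep -E "pos|wrist"
echo '[{"y":4}, {"y":15}, {"y":15, "z":-25}, {"y":15, "z":-60}, {"y":15, "z":-100}]' | python3 nudge.py|grep -E "pos"
echo '[{"x":-30, "y":-20, "z":-20}, {"x":-50, "y":-65, "z":-20}, {"x":-50, "y":-112, "z":-20}, {"x":-50, "y":-155, "z":-20}, {"x":-50, "y":-175, "z":-20}]' | python3 nudge.py|grep -E "pos"
echo '[{}, {}]' | python3 nudge.py|grep -E "clock|pos"
python3 wr.py w17; python3 edge.py w17;python3 sq.py w17
```

```text
eef_pos: [548.1, -243.1, 31.3]
wrist_force: [-4.0, -21.2, -0.9]
eef_pos: [546.1, -254.8, 131.1]
eef_pos: [517.7, -72.5, 151.1]
clock: 45.65
eef_pos: [517.7, -75.5, 150.8]
block x [[-56.2, -1.5], [-56.2, -1.4], [-56.2, -1.4], [-56.2, -1.5], [-56.3, -1.5], [-56.1, -1.5]]
block y [[-125.2, 1.5], [-125.7, 1.5], [-125.3, 1.4], [-125.4, 1.2], [-125.4, 1.4]]
fence+stock x [[-0.2, 24.6], [-0.2, 24.6], [-0.2, 24.6], [-0.2, 24.6], [-0.2, 24.5], [-0.2, 24.5], [-0.2, 24.5], [-21.8, 24.5], [-22.9, 24.5], [-22.8, 24.5], [-22.9, 24.4], [-22.8, 24.5], [-22.8, 24.5], [-22.9, 24.6]]
stop y [[10.9, 24.6], [10.8, 24.7], [11.4, 24.4], [-14.6, 24.4]]
blade y [None, None, [-154.7, -127.5], [-155.2, -127.5], [-154.6, -127.3], [-155.0, -127.5], [-154.6, -127.4], [-154.9, -132.2], [-154.5, -132.7], [-154.9, -132.3]]
mid [ 561    0   70   53 1275] [ 664.1 -307. ] [58.9 26.1] 0.7733 fix x [ 86.4 122. ] y [-326.  -271.4]
mid [  185   133   440    92 17741] [ 558.5 -149.3] [362.3  75.4] 1.4537 fix x [-45.8  24.6] y [-333.7   24. ]
blade [ 364  192   35   83 2318] [ 510.7 -129.4] [28.1 77. ] 1.4577 fix x [-100.8  -24.4] y [-155.  -127.5]
block [  204   166   169    71 11744] [553.6 -54.5] [130.   55.4] 1.4513 fix x [-56.3  -1.4] y [-126.     2.1]
```

```bash
python3 -c "
from cell import manip, imaging, sign_off, read_state
print(sign_off())"
```

```text
the job is handed in; nothing more can be done
None
```

I handed the job in at about 46 s, but I don't have the verdict. By the depth measurements, the block is within about 1 mm of the fence and end stop, grooved side outward, and the square lies along the fence and the block's free end. The press stalled at about 21–23 N, but one fast descent hit the board at up to 30 N (limit 35), and I viewed 11 pictures, one over the limit of 10.

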